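# Change the speakerphone's battery pack

## Robot

A 6-joint arm with a two-finger parallel gripper is mounted at the origin on a cart in front of the work surface, level with it; the furniture and walls round the work are solid. World frame = base frame: x ahead of the robot, y to its left, z up, the work surface at z = 0. Lengths are in mm, angles in degrees, forces in N, time in s.
With the tool pointing down it reaches from about 375 to 975 mm from the base axis. Payload 3.8 kg.
Tool frame: the origin (TCP) lies on the mounting face of the last link; the fingertips stand 173 mm ahead of it and the grasp point (between the pads) lies 155 mm ahead of it; z points along the fingers, y is the line along which they close (so a half turn about z gives the same grasp; the last joint's range is limited). The gripper opens to 85 mm and grips with 20 to 120 N. Pads are 22 mm wide; open, the fingers measure 114 mm over their backs; the gripper's body (76 mm by 85 mm) begins 54 mm behind the grasp point. The pads swing forward as they close: fully open they stand 13 mm farther back than shut.
Start: joints at [62.401, 15.12, 91.902, -0, 72.978, -2.114], TCP at [290.435, 609.317, 404.68] pointing down, gripper open.
Joint ranges: [-150.88, 150.88], [-54.13, 125.18], [17.81, 147.31], [-75.09, 255.09], [0, 152.58], [-146.25, 146.25]. Speed limits (degrees/s): [147.25, 147.25, 180, 180, 180, 180].

## Interface

Orientations are given as a 3x3 rotation matrix whose columns are the frame's x, y, z axes.
In Python, from plant import bot, read_camera gives the robot as it stands.
- The arm moves only by the tool drive_tool, never from a script. Its argument "moves" is a list of rows, each an object with "offset": the shift along the tool's x, y, z in cm, a list of three; "turn": the turn, a rotation vector about the tool's x, y, z in rad, a list of three. In form: [{"offset": [dx, dy, dz], "turn": [rx, ry, rz]}, ...]. A call has 1 to 12 rows; each row shifts and turns the commanded pose from where the row before left it, along the tool's axes as they then stand; what a row does not reach is not made up. A row lasts 1/12 s, in which the tool goes at most 41.7 mm and 7.16 degrees, less where a joint would pass 70% of its speed; a pose out of reach is approached as far as the arm can. A call with a gripper value outside its range is refused whole. "claw" is the finger opening in cm, from 0 to 8.54, set as the call begins (left out, the last holds). The fingers move at their own pace and stop on an object; the grip force is fixed at half the most. Time passes only in rows, so rows that do not move let the fingers close. It gives the time, the measured TCP pose, the force and the opening at its end, in the units of the state.
- bot.sense(): the state, without advancing time (a new reading comes with each control period).
- read_camera(name): name is "scene" or "side" or "wrist"; returns a dict with "img" (420x560x3 uint8, red, green, blue), "camera_matrix" (3x3 intrinsics, pixels), "T" (4x4, takes a point from camera to world coordinates). Camera axes: x right, y up, looking along -z (the intrinsics and any distortion apply to the point x, -y, -z); pixel columns grow to the right and rows downward; lengths in mm; the calibration is good to about 2 mm. A picture is of the moment at which its call begins. There is no depth.
- bot.sign_off(): hands the job in, once; it reports no verdict.
The state is a dict: "clock": time; "qpos": joint angles; "dq": joint speeds; "joint_efforts": joint torques, N m; "eef_pos": TCP position; "eef_rot": TCP orientation; "wrist_force": force on the tool from outside, world axes, zero at the start; "moment": the same for the moment, N m; "finger_gap": opening from 0.0 (shut) to 1.0 (fully open).
Only numpy, scipy, OpenCV 4.12 (cv2) and the standard library are available. Lean on these libraries where they do the work, as an engineer would, in place of code of your own. Each camera call takes 0.05 s, during which the arm holds its last target. There are 200 camera calls.

## Task

Change the battery pack of the white speakerphone: unplug the flat pack with the red cap from it and stand it, plug down, in the empty bay of the grey charging rack, and plug the charged pack with the green cap into the speakerphone, fully home with its shoulder flush on the top. Do not disturb the other things on the desk.

Things in the scene. Friction and masses are not known exactly. Their poses are not given: they have to be found in the camera images.
- flat_pack: battery pack, dark grey with a red cap, 66 mm tall, about 0.12 kg. From below: black plug nose 20 x 34 mm (x, y), 20 mm high; then body and cap 30 x 44 mm (x, y), 46 mm high, whose underside is the shoulder. Origin: centre of the nose's underside; z up; grip across x (30 mm). Turned by half a turn it fits as well. Starts plugged into the speakerphone.
- charged_pack: battery pack, dark grey with a green cap, 66 mm tall, about 0.12 kg. From below: black plug nose 20 x 34 mm (x, y), 20 mm high; then body and cap 30 x 44 mm (x, y), 46 mm high, whose underside is the shoulder. Origin: centre of the nose's underside; z up; grip across x (30 mm). Turned by half a turn it fits as well. Starts standing in one bay of the rack with a few mm of play.
- speakerphone: white block 100 x 150 x 40 mm (x, y, z) with a round black speaker grille on its top and a rectangular battery socket beside it; fixed to the desk. Origin: centre of its underside.
- socket (a point): centre of the mouth of the speakerphone's socket, level with its top (40 mm above the desk). Opening 22 x 36 mm (x, y; 2 mm wider than the nose) with a 2 mm chamfer, 21.5 mm deep. Axes: those of the speakerphone, z up. A pack fully home has its origin 20 mm below this point and its shoulder on the top.
- rack: grey charging rack 80 x 160 x 40 mm (x, y, z) with two bays in its top, 80 mm apart along y; fixed to the desk. Origin: centre of its underside.
- empty_bay (a point): centre of the mouth of the rack's empty bay (orange lamp beside it), level with its top (40 mm above the desk). Opening 26 x 40 mm (x, y; 6 mm wider than the nose), 21.5 mm deep. Axes: those of the rack, z up.
- charged_bay (a point): the same for the bay (green lamp) in which the charged pack starts.
- tape_roll: roll of brown tape lying flat, 93 mm across, 48 mm high, at the back; leave it alone. Origin: centre of the underside.
- glue_stick: white glue stick with a blue cap, 30 mm across, 100 mm tall, standing at the back; leave it alone. Origin: centre of the underside.
- usb_stick: black and white USB stick, 18 x 54 x 9 mm, at the back; leave it alone. Origin: centre of the underside.
- eraser: blue and white eraser, 21 x 45 x 12 mm, between the rack and the speakerphone; leave it alone. Origin: centre of the underside.
Things that resemble listed ones, but are neither listed nor needed, are in the scene too. Leave any yellow look-alike of the charged_pack alone.

How it is judged:
By the outcome, as a careful person would: the job done as asked, in the order asked, and still so for the second after the job is handed in, with the robot touching nothing.
It also fails if it takes over 58 s, if anything falls off the work surface, if the arm or the gripper's body presses on something with over 40 N, if the wrist force passes 120 N, or if a joint passes its speed limit or range.

## Working session

There is one attempt and no reset: what is moved stays moved. The work goes in short steps, Python scripts to look and compute and a tool call to move; the robot and the scene stay as the last step left them, time stands still between calls to the robot, and variables do not carry over. Pictures are saved under pics/ and viewed, on a budget of 10 in all, crops included, one or two more only if the job needs it, and the job is handed in when it is done.

Besides the shell and the picture viewer there is one more tool, called after "Emit:" as name(argument=value, ...) on one line, values as JSON. drive_tool: Moves the arm, as the interface text tells. Its arguments: {"type":"object","properties":{"moves":{"type":"array"},"claw":{"type":"number"}},"required":["moves"]}

```bash
mkdir -p pics; ls
python3 - <<'E'
from plant import bot, read_camera
import cv2,numpy as np
np.set_printoptions(precision=4,suppress=True)
for n in ["scene","side"]:
    d=read_camera(n); cv2.imwrite(f"pics/{n}0.png",d["img"][:,:,::-1]); print(n,d["camera_matrix"],d["T"],[k for k in d])
s=bot.sense(); print(s)
E
```

```text
pics
scene [[525.1405   0.     286.3826]
 [  0.     525.1405 212.8664]
 [  0.       0.       1.    ]] [[   0.8328    0.4381   -0.3383  240.3865]
 [  -0.5535    0.651    -0.5195 -399.85  ]
 [  -0.0074    0.6199    0.7847  876.1414]
 [   0.        0.        0.        1.    ]] ['img', 'camera_matrix', 'T']
side [[426.5463   0.     291.9006]
 [  0.     426.5463 208.5886]
 [  0.       0.       1.    ]] [[   0.9806    0.13     -0.147   420.3506]
 [  -0.1952    0.5698   -0.7983 -608.758 ]
 [  -0.02      0.8114    0.5841  631.1355]
 [   0.        0.        0.        1.    ]] ['img', 'camera_matrix', 'T']
{'clock': 0.1, 'qpos': array([62.4014, 15.1657, 91.9753, -0.0002, 72.9788, -2.1168]), 'dq': array([ 0.0004, -0.0867, -0.227 ,  0.0179,  0.0914,  0.0335]), 'joint_efforts': array([ -0.0001, -51.6708, -36.8588,  -0.0001,   0.0063,   0.    ]), 'eef_pos': array([290.2824, 609.0378, 403.4589]), 'eef_rot': array([[-0.9027,  0.4302, -0.001 ],
       [ 0.4302,  0.9027, -0.0019],
       [ 0.0001, -0.0021, -1.    ]]), 'wrist_force': array([-0.1658,  0.6136,  0.3858]), 'moment': array([-0.0058,  0.0266,  0.015 ]), 'finger_gap': 0.9990522234385965}
```

View pics/scene0.png

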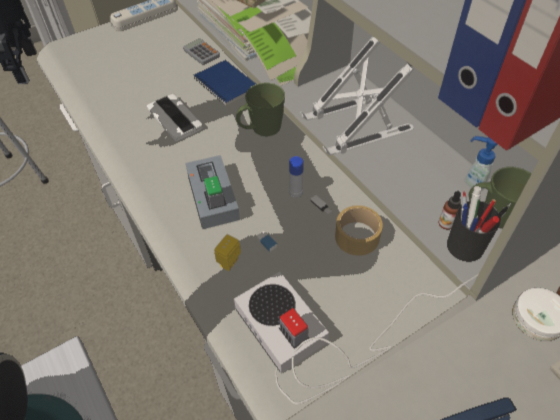

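View pics/side0.png

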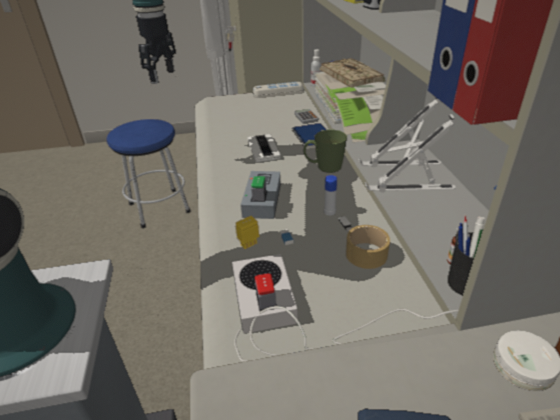

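The scene picture shows the phone around (280,322), red pack (293,328), rack (213,190), green cap (213,188), yellow look-alike (228,252) and eraser (268,242). I'll enlarge the two main regions next.

```bash
cat > h.py <<'E'
import numpy as np,cv2
from plant import bot, read_camera
np.set_printoptions(precision=2,suppress=True)
def ray(d,u,v):
    K,T=d["camera_matrix"],d["T"]
    c=np.array([(u-K[0,2])/K[0,0],-(v-K[1,2])/K[1,1],-1])
    return T[:3,3],T[:3,:3]@c
def at_z(d,u,v,z):
    o,r=ray(d,u,v); return o+r*(z-o[2])/r[2]
def proj(d,P):
    K,T=d["camera_matrix"],d["T"]
    c=(np.atleast_2d(P)-T[:3,3])@T[:3,:3]
    return np.c_[K[0,0]*c[:,0]/-c[:,2]+K[0,2],K[1,1]*c[:,1]/c[:,2]+K[1,2]]
E
python3 - <<'E'
from h import *
im=cv2.imread("pics/scene0.png")
def crop(x,y):
    return cv2.resize(im[y:y+110,x:x+100],(400,440),interpolation=cv2.INTER_CUBIC)
a=np.hstack([crop(165,140),crop(230,265)])
cv2.imwrite("pics/c0.png",a)
E
```

```text
(no output)
```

View pics/c0.png

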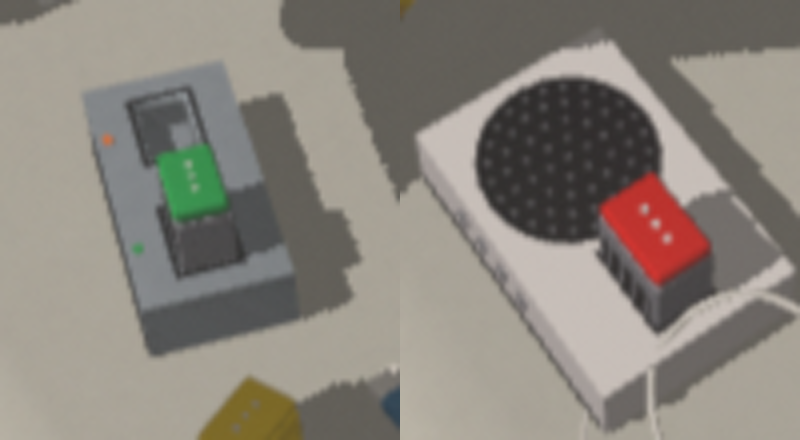

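The crop shows the four rack top corners, the phone's top corners and both cap outlines. Next I'll fit poses to them.

```bash
cat > p0.py <<'E'
from h import *
d=read_camera("scene")
def L(pts,x,y,z): return np.array([at_z(d,x+(u-.5)/4,y+(v-.5)/4,z) for u,v in pts])
for n,pts,x,y,z in [("rack",[(83,93),(222,62),(293,277),(148,310)],165,140,40),
  ("emptybay",[(128,103),(190,88),(210,150),(150,165)],165,140,40),
  ("green",[(158,155),(212,145),(228,208),(174,220)],165,140,86),
  ("phone",[(18,135),(203,397),(393,268)],230,265,40),
  ("red",[(200,208),(255,172),(310,240),(258,283)],230,265,86)]:
    P=L(pts,x,y,z); e=np.diff(np.r_[P,P[:1]],axis=0)[:,:2]
    print(n,P[:,:2].tolist() and P[:,:2].round(1).tolist(),"mean",P.mean(0),"len",np.hypot(*e.T),"ang",np.degrees(np.arctan2(e[:,1],e[:,0])))
P=L([(18,135),(393,268)],230,265,40);print("phone centre",P.mean(0))
E
python3 p0.py
```

```text
rack [[494.3, 393.4], [569.3, 371.4], [524.5, 216.9], [452.9, 239.3]] mean [510.26 305.24  40.  ] len [ 78.14 160.91  75.   159.52] ang [ -16.32 -106.16  162.59   74.98]
emptybay [[511.3, 372.8], [544.9, 363.8], [531.7, 317.3], [499.9, 325.7]] mean [521.97 344.9   40.  ] len [34.79 48.34 32.92 48.42] ang [ -15.01 -105.82  165.12   76.4 ]
green [[492.2, 289.6], [518.2, 280.3], [504.3, 238.8], [478.4, 246.9]] mean [498.28 263.9   86.  ] len [27.63 43.7  27.18 44.83] ang [ -19.68 -108.55  162.69   72.03]
phone [[414.5, 42.2], [416.6, -106.4], [516.1, -103.6]] mean [449.05 -55.93  40.  ] len [148.61  99.5  177.75] ang [-89.17   1.58 124.86]
red [[450.4, -53.8], [478.7, -52.7], [480.0, -91.0], [451.6, -94.8]] mean [465.21 -73.07  86.  ] len [28.29 38.33 28.63 41.08] ang [   2.2   -88.05 -172.3    91.68]
phone centre [465.27 -30.7   40.  ]
```

Emit:
drive_tool(moves=[{"offset":[0,0,0],"turn":[0,0,0.123]},{"offset":[0,0,0],"turn":[0,0,0.123]},{"offset":[0,0,0],"turn":[0,0,0.123]},{"offset":[0,0,0],"turn":[0,0,0.123]},{"offset":[0,0,0],"turn":[0,0,0.123]},{"offset":[0,0,0],"turn":[0,0,0.123]},{"offset":[0,0,0],"turn":[0,0,0.123]},{"offset":[0,0,0],"turn":[0,0,0.123]},{"offset":[0,0,0],"turn":[0,0,0.123]},{"offset":[-4,1,0],"turn":[0,0,0]},{"offset":[-4,1,0],"turn":[0,0,0]},{"offset":[-4,1,0],"turn":[0,0,0]}])

```text
clock: 1.15
eef_pos: [322.5, 488.9, 403.7]
eef_rot: [[-0.021, 1.0, -0.001], [1.0, 0.021, -0.001], [-0.001, -0.001, -1.0]]
wrist_force: [0.9, 0.1, 0.5]
finger_gap: 0.996
```

Emit:
drive_tool(moves=[{"offset":[-4,1,0],"turn":[0,0,0]},{"offset":[-4,1,0],"turn":[0,0,0]},{"offset":[-4,1,0],"turn":[0,0,0]},{"offset":[0,0,0],"turn":[0,0,0]}])

```text
clock: 1.48
eef_pos: [355.8, 365.1, 404.0]
eef_rot: [[-0.015, 1.0, -0.0], [1.0, 0.015, -0.004], [-0.004, -0.0, -1.0]]
wrist_force: [-0.7, 0.5, -0.5]
finger_gap: 0.998
```

Run:
```python
from h import *
import pickle
d=read_camera("wrist"); s=bot.sense(); pickle.dump((d,s),open("w1.pkl","wb"))
cv2.imwrite("pics/w1.png",d["img"][:,:,::-1]); print(d["T"],s["eef_pos"],s["eef_rot"],s["clock"])
```

```text
[[  1.    -0.01  -0.   354.08]
 [  0.01   0.95   0.31 443.87]
 [ -0.    -0.31   0.95 373.56]
 [  0.     0.     0.     1.  ]] [355.54 367.44 404.37] [[-0.01  1.   -0.  ]
 [ 1.    0.01 -0.  ]
 [-0.   -0.   -1.  ]] 1.5333
```

View pics/w1.png

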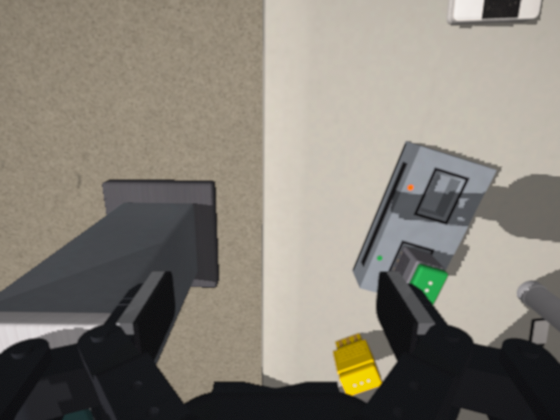

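Wrist picture: the empty bay's frame has corners near (434,168), (467,178), (453,222) and (416,212). The rack's back corners are (408,142) and (498,168). The green cap is at (428,283), partly behind a finger.

Run:
```python
from h import *
import pickle
d,s=pickle.load(open("w1.pkl","rb"))
P=np.array([at_z(d,u,v,40) for u,v in [(434,168),(467,178),(453,222),(416,212)]]);print(P,P.mean(0))
P=np.array([at_z(d,u,v,40) for u,v in [(408,142),(498,168)]]);print(P,np.linalg.norm(P[1]-P[0]))
```

```text
[[509.08 376.45  40.  ]
 [542.9  367.02  40.  ]
 [537.16 321.    40.  ]
 [497.96 331.19  40.  ]] [521.77 348.91  40.  ]
[[480.57 401.02  40.  ]
 [571.09 377.36  40.  ]] 93.56765168270094
```

Emit:
drive_tool(moves=[{"offset":[-4,1,0],"turn":[0,0,0]},{"offset":[-4,1,0],"turn":[0,0,0]},{"offset":[-4,1,0],"turn":[0,0,0]},{"offset":[-4,1,0],"turn":[0,0,0]},{"offset":[-4,1,0],"turn":[0,0,0]},{"offset":[-4,1,0],"turn":[0,0,0]},{"offset":[-4,1,0],"turn":[0,0,0]},{"offset":[-4,1,0],"turn":[0,0,0]},{"offset":[-4,1,0],"turn":[0,0,0]},{"offset":[-4,1,0],"turn":[0,0,0]},{"offset":[0,0,0],"turn":[0,0,0]}])

```text
clock: 2.45
eef_pos: [464.4, -32.5, 405.0]
eef_rot: [[-0.013, 1.0, 0.002], [1.0, 0.013, -0.003], [-0.003, 0.002, -1.0]]
wrist_force: [-0.2, 0.6, 0.2]
finger_gap: 0.999
```

Run:
```python
from h import *
import pickle
d=read_camera("wrist"); s=bot.sense(); pickle.dump((d,s),open("w2.pkl","wb"))
cv2.imwrite("pics/w2.png",d["img"][:,:,::-1]); print(d["T"],s["eef_pos"],s["eef_rot"],s["clock"])
```

```text
[[  1.    -0.01  -0.01 462.87]
 [  0.01   0.95   0.31  46.35]
 [  0.    -0.31   0.95 374.71]
 [  0.     0.     0.     1.  ]] [463.78 -30.06 404.78] [[-0.01  1.    0.  ]
 [ 1.    0.01 -0.  ]
 [-0.    0.   -1.  ]] 2.5
```

View pics/w2.png

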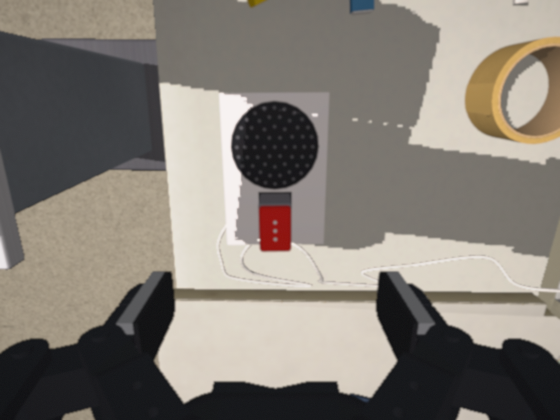

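Red cap top: corners (259,206), (291,206), (291,250), (259,250). Phone top: (221,93), (329,93), (325,244), (227,244).

Run:
```python
from h import *
import pickle
d,s=pickle.load(open("w2.pkl","rb"))
im=cv2.cvtColor(d["img"],cv2.COLOR_RGB2HSV)
m=(((im[...,0]<8)|(im[...,0]>172))&(im[...,1]>150)&(im[...,2]>100)).astype(np.uint8)
m[:190]=0;m[270:]=0
c=max(cv2.findContours(m,0,1)[0],key=cv2.contourArea); b=cv2.boxPoints(cv2.minAreaRect(c));print(b)
P=np.array([at_z(d,u,v,86) for u,v in b]);print(P,P.mean(0))
P=np.array([at_z(d,u,v,40) for u,v in [(221,93),(329,93),(325,244),(227,244)]]);print(P)
```

```text
[[260. 206.]
 [289. 206.]
 [289. 250.]
 [260. 250.]]
[[451.61 -47.26  86.  ]
 [476.79 -46.94  86.  ]
 [477.87 -88.81  86.  ]
 [451.61 -89.13  86.  ]] [464.47 -68.04  86.  ]
[[ 414.32   45.51   40.  ]
 [ 512.67   46.83   40.  ]
 [ 517.66 -103.01   40.  ]
 [ 415.4  -104.29   40.  ]]
```

Emit:
drive_tool(moves=[{"offset":[-4,0.1,0],"turn":[0,0,0]},{"offset":[0,0,4],"turn":[0,0,0]},{"offset":[0,0,4],"turn":[0,0,0]},{"offset":[0,0,4],"turn":[0,0,0]},{"offset":[0,0,3],"turn":[0,0,0]},{"offset":[0,0,2],"turn":[0,0,0]},{"offset":[0,0,0.8],"turn":[0,0,0]},{"offset":[0,0,0],"turn":[0,0,0]},{"offset":[0,0,0],"turn":[0,0,0]}])

```text
clock: 3.25
eef_pos: [465.0, -66.5, 227.1]
eef_rot: [[-0.02, 1.0, 0.0], [1.0, 0.02, 0.0], [0.0, 0.0, -1.0]]
wrist_force: [-0.1, -0.6, -0.3]
finger_gap: 1.0
```

Run:
```python
from h import *
import pickle
d=read_camera("wrist"); s=bot.sense(); pickle.dump((d,s),open("w3.pkl","wb"))
cv2.imwrite("pics/w3.png",d["img"][:,:,::-1]); print(s["eef_pos"],s["eef_rot"],s["clock"],s["wrist_force"])
```

```text
[465.52 -66.84 228.09] [[-0.02  1.    0.  ]
 [ 1.    0.02 -0.  ]
 [-0.    0.   -1.  ]] 3.3 [0.26 0.34 1.05]
```

View pics/w3.png

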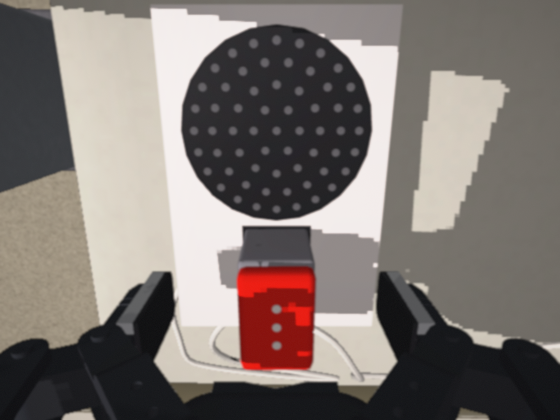

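The pack stands between the fingers, with its cap at columns 239–315 and rows 268–368. The phone's front corners are near (178,327) and (372,325).

Run:
```python
from h import *
import pickle
d,s=pickle.load(open("w3.pkl","rb"))
P=np.array([at_z(d,u,v,86) for u,v in [(238,268),(315,268),(313,369),(240,369)]]);print(P,P.mean(0))
P=np.array([at_z(d,u,v,40) for u,v in [(178,327),(372,325),(152,10),(402,5)]]);print(P)
```

```text
[[450.96 -46.38  86.  ]
 [478.21 -45.83  86.  ]
 [479.87 -89.96  86.  ]
 [451.21 -90.53  86.  ]] [465.06 -68.17  86.  ]
[[ 413.77 -106.27   40.  ]
 [ 516.64 -102.96   40.  ]
 [ 413.07   43.45   40.  ]
 [ 512.76   47.27   40.  ]]
```

Emit:
drive_tool(moves=[{"offset":[-0.4,0,0],"turn":[0,0,0]},{"offset":[0,0,0],"turn":[0,0,0]},{"offset":[0,0,0],"turn":[0,0,0]},{"offset":[0,0,0],"turn":[0,0,0]},{"offset":[0,0,0],"turn":[0,0,0]},{"offset":[0,0,0],"turn":[0,0,0]},{"offset":[0,0,0],"turn":[0,0,0]},{"offset":[0,0,0],"turn":[0,0,0]},{"offset":[0,0,0],"turn":[0,0,0]}], claw=2.4)

```text
clock: 4.05
eef_pos: [465.0, -71.7, 227.6]
eef_rot: [[-0.019, 1.0, 0.002], [1.0, 0.019, -0.0], [-0.0, 0.002, -1.0]]
wrist_force: [-0.6, 0.8, 5.8]
finger_gap: 0.337
```

Emit:
drive_tool(moves=[{"offset":[0,0,0],"turn":[0,0,0]},{"offset":[0,0,0],"turn":[0,0,0]},{"offset":[0,0,-0.3],"turn":[0,0,0]},{"offset":[0,0,-0.5],"turn":[0,0,0]},{"offset":[0,0,-0.7],"turn":[0,0,0]},{"offset":[0,0,-1],"turn":[0,0,0]},{"offset":[0,0,-1.5],"turn":[0,0,0]},{"offset":[0,0,-3],"turn":[0,0,0]},{"offset":[0,0,-4],"turn":[0,0,0]},{"offset":[0,0,-4],"turn":[0,0,0]},{"offset":[0,0,0],"turn":[0,0,0]},{"offset":[0,0,0],"turn":[0,0,0]}])

```text
clock: 5.05
eef_pos: [465.1, -71.7, 380.7]
eef_rot: [[-0.019, 1.0, 0.006], [1.0, 0.019, -0.001], [-0.002, 0.006, -1.0]]
wrist_force: [0.2, 0.7, -2.2]
finger_gap: 0.34
```

Run:
```python
from h import *
import pickle
o={}
for n in ["scene","side","wrist"]:
    o[n]=read_camera(n)
s=bot.sense(); pickle.dump((o,s),open("w4.pkl","wb"))
print(s["eef_pos"],s["eef_rot"],s["clock"],s["wrist_force"],s["finger_gap"])
for z,n in [((465,-70,40),"p"),((465,-71.7,200),"pack")]: print(n,[proj(o[c],z) for c in o])
w=o["wrist"]["img"]; a=cv2.resize(w[200:400,190:390],(400,400))
x=cv2.resize(o["scene"]["img"][215:365,220:370],(400,400),interpolation=cv2.INTER_CUBIC)
cv2.imwrite("pics/w4.png",np.hstack([a,x])[:,:,::-1])
```

```text
[463.35 -71.3  375.25] [[-0.02  1.   -0.  ]
 [ 1.    0.02  0.  ]
 [ 0.   -0.   -1.  ]] 5.2 [ 0.57 -0.07 -1.52] 0.3374204748681914
p [array([[292.57, 332.13]]), array([[264.88, 299.61]]), array([[277.81, 184.55]])]
pack [array([[293.42, 285.25]]), array([[259.37, 232.18]]), array([[279.79, 272.29]])]
```

View pics/w4.png

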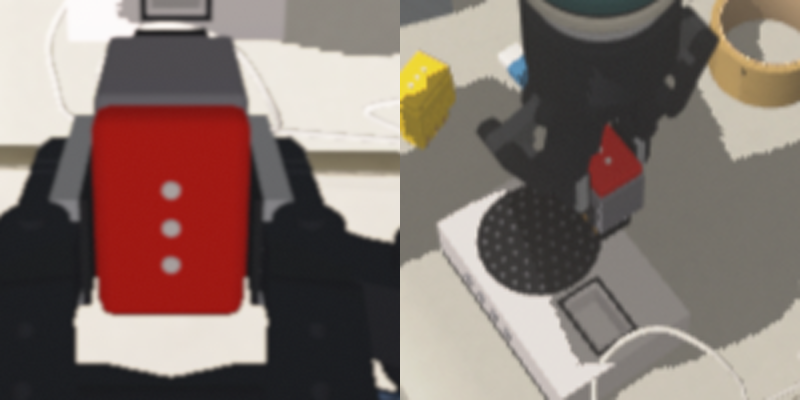

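Emit:
drive_tool(moves=[{"offset":[2,0.3,0],"turn":[0,0,0]},{"offset":[3.6,0.6,0],"turn":[0,0,0]},{"offset":[4,0.6,0],"turn":[0,0,0]},{"offset":[4,0.6,0],"turn":[0,0,0]},{"offset":[4,0.6,0],"turn":[0,0,0]},{"offset":[4,0.7,0],"turn":[0,0,0]},{"offset":[4,0.7,0],"turn":[0,0,0]},{"offset":[4,0.7,0],"turn":[0,0,0]},{"offset":[4,0.6,0],"turn":[0,0,0]},{"offset":[4,0.6,0],"turn":[0,0,0]},{"offset":[3,0.4,0],"turn":[0,0,0]},{"offset":[1,0.2,0],"turn":[0,0,0]}])

```text
clock: 6.2
eef_pos: [521.6, 349.4, 373.6]
eef_rot: [[-0.022, 1.0, -0.004], [1.0, 0.022, -0.001], [-0.001, -0.004, -1.0]]
wrist_force: [0.1, 0.0, -0.8]
finger_gap: 0.341
```

Emit:
drive_tool(moves=[{"offset":[0,0,0],"turn":[0,0,0.097]},{"offset":[0,0,0],"turn":[0,0,0.097]},{"offset":[0,0,0],"turn":[0,0,0.097]},{"offset":[0,0,0],"turn":[0,0,0]},{"offset":[0,0,0],"turn":[0,0,0]},{"offset":[0,0,0],"turn":[0,0,0]}])

```text
clock: 6.7
eef_pos: [522.2, 345.1, 375.4]
eef_rot: [[0.267, 0.964, -0.002], [0.964, -0.267, -0.001], [-0.002, -0.002, -1.0]]
wrist_force: [0.2, -0.1, -1.2]
finger_gap: 0.338
```

Run:
```python
from h import *
import pickle
w=read_camera("wrist"); s=bot.sense(); pickle.dump((w,s),open("w5.pkl","wb"))
print(s["eef_pos"],s["eef_rot"],s["clock"],s["wrist_force"],s["finger_gap"])
a=pickle.load(open("w4.pkl","rb"))[0]["wrist"]["img"]
f=lambda i:cv2.resize(i[120:320,190:390],(400,400),interpolation=cv2.INTER_CUBIC)
cv2.imwrite("pics/w5.png",np.hstack([f(a),f(w["img"])])[:,:,::-1])
```

```text
[522.32 345.17 375.77] [[ 0.27  0.96 -0.  ]
 [ 0.96 -0.27 -0.  ]
 [-0.   -0.   -1.  ]] 6.75 [ 0.59  0.52 -0.33] 0.3360355419223868
```

View pics/w5.png

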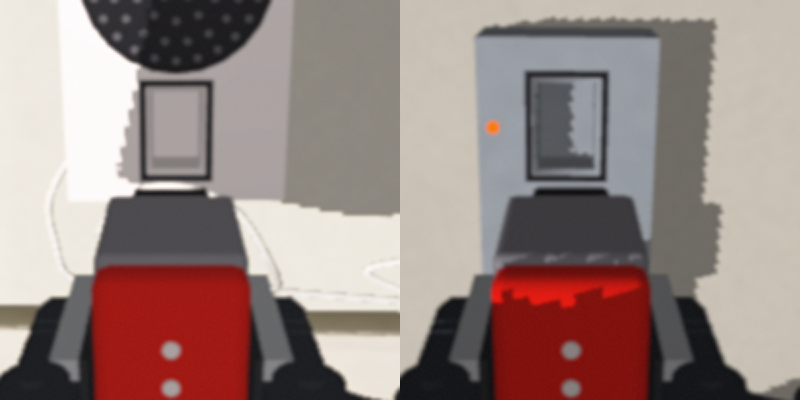

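Emit:
drive_tool(moves=[{"offset":[0.15,-0.16,0],"turn":[0,0,0]},{"offset":[0,0,3],"turn":[0,0,0]},{"offset":[0,0,4],"turn":[0,0,0]},{"offset":[0,0,2.5],"turn":[0,0,0]},{"offset":[0,0,1.5],"turn":[0,0,0]},{"offset":[0,0,0.5],"turn":[0,0,0]},{"offset":[0,0,0],"turn":[0,0,0]},{"offset":[0,0,0],"turn":[0,0,0]},{"offset":[0,0,0.5],"turn":[0,0,0]},{"offset":[0,0,0.4],"turn":[0,0,0]},{"offset":[0,0,0.4],"turn":[0,0,0]},{"offset":[0,0,0],"turn":[0,0,0]}])

```text
clock: 7.75
eef_pos: [521.2, 347.4, 248.3]
eef_rot: [[0.269, 0.963, -0.0], [0.963, -0.269, -0.0], [-0.0, -0.0, -1.0]]
wrist_force: [-0.8, 0.1, -1.5]
finger_gap: 0.341
```

Emit:
drive_tool(moves=[{"offset":[0,0,0.4],"turn":[0,0,0]},{"offset":[0,0,0.3],"turn":[0,0,0]},{"offset":[0,0,0],"turn":[0,0,0]},{"offset":[0,0,0],"turn":[0,0,0]}])

```text
clock: 8.08
eef_pos: [521.2, 347.5, 241.3]
eef_rot: [[0.269, 0.963, -0.001], [0.963, -0.269, -0.0], [-0.001, -0.001, -1.0]]
wrist_force: [0.5, -0.2, -1.0]
finger_gap: 0.337
```

Emit:
drive_tool(moves=[{"offset":[0,0,0.4],"turn":[0,0,0]},{"offset":[0,0,0.4],"turn":[0,0,0]},{"offset":[0,0,0.3],"turn":[0,0,0]},{"offset":[0,0,0.2],"turn":[0,0,0]},{"offset":[0,0,0],"turn":[0,0,0]},{"offset":[0,0,0],"turn":[0,0,0]}])

```text
clock: 8.58
eef_pos: [521.3, 347.5, 228.4]
eef_rot: [[0.269, 0.963, -0.0], [0.963, -0.269, -0.0], [-0.0, -0.0, -1.0]]
wrist_force: [1.8, 0.2, -1.0]
finger_gap: 0.337
```

Emit:
drive_tool(moves=[{"offset":[0,0,0.08],"turn":[0,0,0]},{"offset":[0,0,0],"turn":[0,0,0]},{"offset":[0,0,0],"turn":[0,0,0]},{"offset":[0,0,0],"turn":[0,0,0]},{"offset":[0,0,0],"turn":[0,0,0]},{"offset":[0,0,0],"turn":[0,0,0]},{"offset":[0,0,-3],"turn":[0,0,0]},{"offset":[0,0,-3],"turn":[0,0,0]},{"offset":[-4,0,0],"turn":[0,0,0]},{"offset":[-4,0,0],"turn":[0,0,0]},{"offset":[0,0,0],"turn":[0,0,0]},{"offset":[0,0,0],"turn":[0,0,0]}], claw=8.5)

```text
clock: 9.58
eef_pos: [499.0, 268.8, 287.7]
eef_rot: [[0.271, 0.963, -0.001], [0.963, -0.271, -0.0], [-0.001, -0.001, -1.0]]
wrist_force: [-0.1, -0.5, 0.3]
finger_gap: 0.995
```

Run:
```python
from h import *
import pickle
w=read_camera("wrist"); s=bot.sense(); pickle.dump((w,s),open("w6.pkl","wb"))
print(s["eef_pos"],s["eef_rot"],s["clock"],s["wrist_force"],s["finger_gap"])
cv2.imwrite("pics/w6.png",w["img"][:,:,::-1])
```

```text
[499.74 269.89 288.02] [[ 0.27  0.96  0.  ]
 [ 0.96 -0.27  0.  ]
 [ 0.    0.   -1.  ]] 9.6333 [ 0.57 -0.27  0.93] 0.9898644135228808
```

View pics/w6.png

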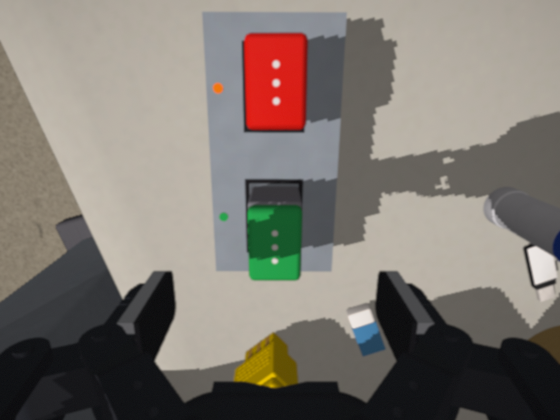

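Red pack stands in the far bay at (276,82). The green cap is at columns 248–300 and rows 203–280, and both are well aligned with the tool.

Run:
```python
from h import *
import pickle
w,s=pickle.load(open("w6.pkl","rb"))
im=cv2.cvtColor(w["img"],cv2.COLOR_RGB2HSV)
R=s["eef_rot"];p=s["eef_pos"]
for n,m in [("red",((im[...,0]<8)|(im[...,0]>172))),("green",(im[...,0]>50)&(im[...,0]<75))]:
    m=(m&(im[...,1]>130)&(im[...,2]>40)).astype(np.uint8); m[300:]=0
    c=max(cv2.findContours(m,0,1)[0],key=cv2.contourArea); r=cv2.minAreaRect(c);b=cv2.boxPoints(r)
    P=np.array([at_z(w,u,v,86) for u,v in b]);print(n,r,(P-p)@R,((P-p)@R).mean(0))
w,s=pickle.load(open("w3.pkl","rb"))
P=np.array([at_z(w,u,v,86) for u,v in [(238,268),(315,268),(313,369),(240,369)]]);print("red@w3",((P-s["eef_pos"])@s["eef_rot"]).mean(0),s["eef_pos"])
```

```text
red ((275.0, 81.5), (97.0, 64.0), 90.0) [[103.19 -15.37 202.07]
 [103.16  13.09 202.08]
 [ 60.85  14.24 202.06]
 [ 60.87 -16.59 202.05]] [ 82.02  -1.16 202.07]
green ((274.0, 242.5), (73.0, 54.0), 90.0) [[ 22.42 -15.65 202.03]
 [ 22.4   12.19 202.04]
 [-19.98  13.12 202.01]
 [-19.96 -16.73 202.01]] [  1.22  -1.76 202.02]
red@w3 [ -1.28  -0.81 142.09] [465.52 -66.84 228.09]
```

Emit:
drive_tool(moves=[{"offset":[-0.15,-0.06,0],"turn":[0,0,0]},{"offset":[0,0,2.5],"turn":[0,0,0]},{"offset":[0,0,2],"turn":[0,0,0]},{"offset":[0,0,1],"turn":[0,0,0]},{"offset":[0,0,0.5],"turn":[0,0,0]},{"offset":[0,0,0],"turn":[0,0,0]},{"offset":[0,0,0],"turn":[0,0,0]},{"offset":[0,0,0],"turn":[0,0,0]}])

```text
clock: 10.3
eef_pos: [499.6, 269.8, 229.0]
eef_rot: [[0.268, 0.963, 0.002], [0.963, -0.268, 0.001], [0.001, 0.001, -1.0]]
wrist_force: [-0.0, -0.1, 0.3]
finger_gap: 0.994
```

Emit:
drive_tool(moves=[{"offset":[-0.1,0,0.1],"turn":[0,0,0]},{"offset":[0,0,0],"turn":[0,0,0]},{"offset":[0,0,0],"turn":[0,0,0]},{"offset":[0,0,0],"turn":[0,0,0]},{"offset":[0,0,0],"turn":[0,0,0]},{"offset":[0,0,0],"turn":[0,0,0]},{"offset":[0,0,0],"turn":[0,0,0]},{"offset":[0,0,0],"turn":[0,0,0]},{"offset":[0,0,0],"turn":[0,0,0]},{"offset":[0,0,0],"turn":[0,0,0]}], claw=2.4)

```text
clock: 11.13
eef_pos: [498.9, 268.4, 227.5]
eef_rot: [[0.269, 0.963, 0.001], [0.963, -0.269, 0.0], [0.001, 0.001, -1.0]]
wrist_force: [-0.1, -1.0, 5.8]
finger_gap: 0.339
```

Emit:
drive_tool(moves=[{"offset":[0,0,0],"turn":[0,0,0]},{"offset":[0,0,-0.3],"turn":[0,0,0]},{"offset":[0,0,-0.5],"turn":[0,0,0]},{"offset":[0,0,-0.7],"turn":[0,0,0]},{"offset":[0,0,-1],"turn":[0,0,0]},{"offset":[0,0,-1.5],"turn":[0,0,0]},{"offset":[0,0,-3],"turn":[0,0,0]},{"offset":[0,0,-4],"turn":[0,0,0]},{"offset":[0,0,-4],"turn":[0,0,0]},{"offset":[0,0,0],"turn":[0,0,0]},{"offset":[0,0,0],"turn":[0,0,0]}])

```text
clock: 12.05
eef_pos: [499.7, 268.8, 381.8]
eef_rot: [[0.269, 0.963, 0.008], [0.963, -0.269, 0.004], [0.006, 0.006, -1.0]]
wrist_force: [-0.2, -0.3, -2.1]
finger_gap: 0.341
```

Emit:
drive_tool(moves=[{"offset":[0,0,0],"turn":[0,0,-0.097]},{"offset":[0,0,0],"turn":[0,0,-0.097]},{"offset":[0,0,0],"turn":[0,0,-0.097]},{"offset":[-2,-0.3,0],"turn":[0,0,0]},{"offset":[-4,-0.5,0],"turn":[0,0,0]},{"offset":[-4,-0.5,0],"turn":[0,0,0]},{"offset":[-4,-0.5,0],"turn":[0,0,0]},{"offset":[-4,-0.5,0],"turn":[0,0,0]},{"offset":[-4,-0.5,0],"turn":[0,0,0]},{"offset":[-4,-0.5,0],"turn":[0,0,0]},{"offset":[-4,-0.4,0],"turn":[0,0,0]},{"offset":[-3,-0.3,0],"turn":[0,0,0]}])

```text
clock: 13.05
eef_pos: [463.2, -64.8, 375.2]
eef_rot: [[-0.018, 1.0, -0.003], [1.0, 0.018, -0.0], [-0.0, -0.003, -1.0]]
wrist_force: [0.2, -0.1, -0.8]
finger_gap: 0.336
```

Emit:
drive_tool(moves=[{"offset":[-0.9,0,0],"turn":[0,0,0]},{"offset":[0,0,0],"turn":[0,0,0]},{"offset":[0,0,0],"turn":[0,0,0]},{"offset":[0,0,0],"turn":[0,0,0]},{"offset":[0,0,0],"turn":[0,0,0]}])

```text
clock: 13.47
eef_pos: [465.0, -70.2, 376.4]
eef_rot: [[-0.021, 1.0, -0.001], [1.0, 0.021, 0.001], [0.001, -0.001, -1.0]]
wrist_force: [0.2, -0.3, -1.4]
finger_gap: 0.339
```

Run:
```python
from h import *
import pickle
w=read_camera("wrist"); s=bot.sense(); pickle.dump((w,s),open("w7.pkl","wb"))
print(s["eef_pos"],s["eef_rot"],s["clock"],s["wrist_force"],s["finger_gap"])
o,s4=pickle.load(open("w4.pkl","rb")); a=o["wrist"]["img"]
f=lambda i:cv2.resize(i[150:370,190:390],(400,440),interpolation=cv2.INTER_CUBIC)
cv2.imwrite("pics/w7.png",np.hstack([f(a),f(w["img"])])[:,:,::-1])
for n,i in [("r",a),("g",w["img"])]:
    h=cv2.cvtColor(i,cv2.COLOR_RGB2HSV)
    m=((h[...,0]<8)|(h[...,0]>172)) if n=="r" else (h[...,0]>50)&(h[...,0]<75)
    m=(m&(h[...,1]>130)&(h[...,2]>40)).astype(np.uint8); m[:200]=0;m[:,:200]=0;m[:,350:]=0
    c=max(cv2.findContours(m,0,1)[0],key=cv2.contourArea); print(n,cv2.minAreaRect(c),cv2.boundingRect(c))
```

```text
[465.1  -70.23 376.53] [[-0.02  1.   -0.  ]
 [ 1.    0.02  0.  ]
 [ 0.   -0.   -1.  ]] 13.5167 [ 0.41  0.37 -1.26] 0.33855002552213226
r ((275.0, 304.5), (103.0, 80.0), 90.0) (235, 253, 81, 104)
g ((275.0, 305.0), (102.0, 80.0), 90.0) (235, 254, 81, 103)
```

View pics/w7.png

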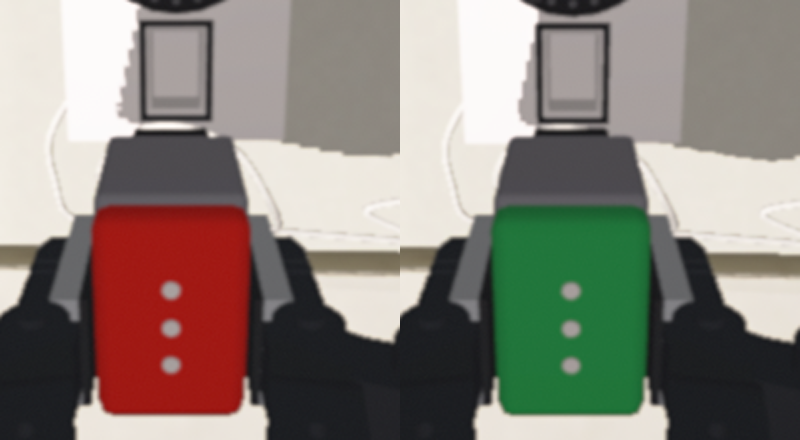

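Emit:
drive_tool(moves=[{"offset":[-0.14,0,0],"turn":[0,0,0]},{"offset":[0,0,3],"turn":[0,0,0]},{"offset":[0,0,4],"turn":[0,0,0]},{"offset":[0,0,3],"turn":[0,0,0]},{"offset":[0,0,1.5],"turn":[0,0,0]},{"offset":[0,0,0.7],"turn":[0,0,0]},{"offset":[0,0,0.3],"turn":[0,0,0]},{"offset":[0,0,0],"turn":[0,0,0]},{"offset":[0,0,0],"turn":[0,0,0]},{"offset":[0,0,0],"turn":[0,0,0]},{"offset":[0,0,0],"turn":[0,0,0]}])

```text
clock: 14.43
eef_pos: [465.9, -73.0, 253.4]
eef_rot: [[-0.019, 1.0, 0.003], [1.0, 0.019, -0.001], [-0.001, 0.003, -1.0]]
wrist_force: [0.2, -0.5, -1.4]
finger_gap: 0.338
```

Emit:
drive_tool(moves=[{"offset":[0,0,0.3],"turn":[0,0,0]},{"offset":[0,0,0],"turn":[0,0,0]},{"offset":[0,0,0],"turn":[0,0,0]}])

```text
clock: 14.68
eef_pos: [465.0, -72.9, 249.0]
eef_rot: [[-0.019, 1.0, 0.0], [1.0, 0.019, -0.0], [-0.0, 0.0, -1.0]]
wrist_force: [-0.3, -0.2, -1.7]
finger_gap: 0.335
```

Emit:
drive_tool(moves=[{"offset":[0,0,0],"turn":[0,0,0]}])

```text
clock: 14.77
eef_pos: [465.0, -72.9, 248.9]
eef_rot: [[-0.019, 1.0, 0.0], [1.0, 0.019, -0.0], [-0.0, 0.0, -1.0]]
wrist_force: [-0.1, -0.2, -0.8]
finger_gap: 0.335
```

Emit:
drive_tool(moves=[{"offset":[0.12,0,0],"turn":[0,0,0]},{"offset":[0,0,0.2],"turn":[0,0,0]},{"offset":[0,0,0.2],"turn":[0,0,0]},{"offset":[0,0,0.2],"turn":[0,0,0]},{"offset":[0,0,0],"turn":[0,0,0]},{"offset":[0,0,0],"turn":[0,0,0]}])

```text
clock: 15.27
eef_pos: [464.9, -71.6, 242.5]
eef_rot: [[-0.019, 1.0, -0.001], [1.0, 0.019, 0.0], [0.0, -0.001, -1.0]]
wrist_force: [-0.3, 0.2, -1.0]
finger_gap: 0.341
```

Entering freely, about 5 mm in with no force.

Emit:
drive_tool(moves=[{"offset":[0,0,0.3],"turn":[0,0,0]},{"offset":[0,0,0.3],"turn":[0,0,0]},{"offset":[0,0,0.3],"turn":[0,0,0]},{"offset":[0,0,0.2],"turn":[0,0,0]},{"offset":[0,0,0.2],"turn":[0,0,0]},{"offset":[0,0,0],"turn":[0,0,0]},{"offset":[0,0,0],"turn":[0,0,0]}])

```text
clock: 15.85
eef_pos: [464.9, -71.6, 229.7]
eef_rot: [[-0.019, 1.0, -0.001], [1.0, 0.019, 0.0], [0.0, -0.001, -1.0]]
wrist_force: [0.7, 0.4, -1.6]
finger_gap: 0.338
```

Emit:
drive_tool(moves=[{"offset":[0,0,0.1],"turn":[0,0,0]},{"offset":[0,0,0.1],"turn":[0,0,0]},{"offset":[0,0,0.1],"turn":[0,0,0]},{"offset":[0,0,0],"turn":[0,0,0]},{"offset":[0,0,0],"turn":[0,0,0]}])

```text
clock: 16.27
eef_pos: [465.2, -71.7, 227.5]
eef_rot: [[-0.019, 1.0, 0.0], [1.0, 0.019, -0.0], [-0.0, 0.0, -1.0]]
wrist_force: [-2.6, 0.6, 4.3]
finger_gap: 0.336
```

Emit:
drive_tool(moves=[{"offset":[0,0,0.1],"turn":[0,0,0]},{"offset":[0,0,0.1],"turn":[0,0,0]},{"offset":[0,0,0],"turn":[0,0,0]},{"offset":[0,0,0],"turn":[0,0,0]}])

```text
clock: 16.6
eef_pos: [465.4, -71.7, 227.4]
eef_rot: [[-0.019, 1.0, -0.0], [1.0, 0.019, 0.0], [0.0, -0.0, -1.0]]
wrist_force: [-7.7, 1.8, 21.0]
finger_gap: 0.337
```

Emit:
drive_tool(moves=[{"offset":[0,0,-0.2],"turn":[0,0,0]},{"offset":[0,0,0],"turn":[0,0,0]}])

```text
clock: 16.77
eef_pos: [465.4, -71.7, 227.4]
eef_rot: [[-0.019, 1.0, 0.002], [1.0, 0.019, -0.0], [-0.0, 0.002, -1.0]]
wrist_force: [0.6, -0.8, 10.4]
finger_gap: 0.334
```

Emit:
drive_tool(moves=[{"offset":[0,0,0],"turn":[0,0,0]},{"offset":[0,0,0],"turn":[0,0,0]},{"offset":[0,0,0],"turn":[0,0,0]},{"offset":[0,0,0],"turn":[0,0,0]},{"offset":[0,0,0],"turn":[0,0,0]},{"offset":[0,0,0],"turn":[0,0,0]},{"offset":[0,0,-2],"turn":[0,0,0]},{"offset":[0,0,-4],"turn":[0,0,0]},{"offset":[0,0,-4],"turn":[0,0,0]},{"offset":[0,0,-4],"turn":[0,0,0]},{"offset":[0,0,-3],"turn":[0,0,0]},{"offset":[0,0,0],"turn":[0,0,0]}], claw=8.5)

```text
clock: 17.77
eef_pos: [467.4, -72.1, 405.1]
eef_rot: [[-0.019, 1.0, 0.014], [1.0, 0.019, -0.003], [-0.003, 0.014, -1.0]]
wrist_force: [1.4, 0.2, 0.8]
finger_gap: 1.0
```

Emit:
drive_tool(moves=[{"offset":[0,-3,-2],"turn":[0,0,0]},{"offset":[0,-3,-2],"turn":[0,0,0]},{"offset":[0,0,0],"turn":[0,0,0]},{"offset":[0,0,0],"turn":[0,0,0]}])

```text
clock: 18.1
eef_pos: [404.5, -72.9, 437.9]
eef_rot: [[-0.018, 1.0, 0.003], [1.0, 0.018, -0.001], [-0.001, 0.003, -1.0]]
wrist_force: [0.3, 0.6, 0.6]
finger_gap: 0.996
```

Run:
```python
from h import *
s=bot.sense(); print(s["eef_pos"],s["clock"],s["wrist_force"])
o={n:read_camera(n)["img"] for n in ["scene","side","wrist"]}
f=lambda i,x,y,w,h,W,H:cv2.resize(i[y:y+h,x:x+w],(W,H),interpolation=cv2.INTER_CUBIC)
a=np.hstack([f(o["scene"],150,130,200,250,400,500),f(o["side"],215,150,120,150,400,500)])
cv2.imwrite("pics/f.png",a[:,:,::-1]); cv2.imwrite("pics/fw.png",o["wrist"][:,:,::-1])
```

```text
[404.48 -72.85 437.93] 18.1 [0.26 0.64 0.6 ]
```

View pics/f.png

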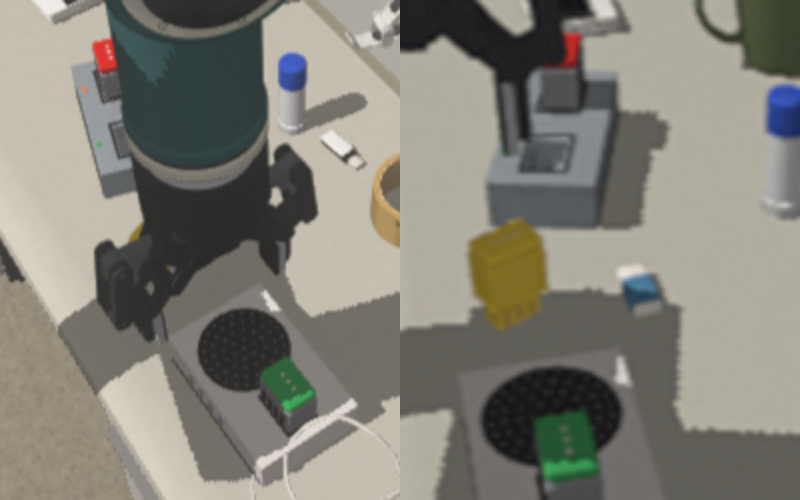

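The green pack stands in the phone, with its cap centre at scene pixel (294,321.5), exactly where the red cap was. The red pack stands in the rack's orange-lamp bay, and the other things look undisturbed.

```bash
python3 -c "
from plant import bot; print(bot.sign_off())"
```

```text
the job is handed in; nothing more can be done
None
```

The battery swap is done and handed in at about 18 s of the 58 s allowed. The red-cap pack now stands plug down in the rack's empty bay, and the green-cap pack is plugged into the speakerphone.

- **Green pack:** It went in without resistance and came to a hard stop at the same tool height as the red pack when plugged in (227.4 mm against 227.6 mm). At that stop I pressed to about 21 N. In the last scene picture its cap sits at the same pixel, (294, 321.5), where the red cap was.
- **Red pack:** It was let go within about 1 mm of resting on its shoulder, and the pictures show it standing upright in the bay.
- **Other items:** The eraser, USB stick, glue stick and yellow look-alike look undisturbed in the last pictures. The tape roll was only partly in view; nothing I did came near it.
- **Disagreements:** The wrist and scene cameras differed by up to 5 mm on the red pack and up to 4 mm on the bay. I matched wrist pictures of the socket and bay instead of relying on absolute positions. The measured tool position also swung 1–2 mm just after moves, so I corrected it before inserting the green pack.
- **Pictures:** I viewed 11, one over the budget of 10.

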